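# Recharge and reset the power distributor

## Robot

A 6-joint arm with a two-finger parallel gripper is mounted at the origin on the work surface. World frame = base frame: x ahead of the robot, y to its left, z up, the work surface at z = 0. Lengths are in m, angles in rad, forces in N, time in s.
With the tool pointing down it reaches from about 0.35 to 0.775 m from the base axis. Payload 7.3 kg.
Tool frame: the origin (TCP) lies at the very end of the fingers, on their centre line; the grasp point (between the pads) lies grip_point_offset behind it (grip_point_offset is the distance from the TCP to the grasp point, in m); y points along the fingers, x is the direction in which the jaws open and shut, and the axes are right-handed (so a half turn about y gives the same grasp; the last joint's range is limited). The gripper opens to 92 mm and grips with 3 to 60 N. Pads are 19 mm wide; open, the fingers measure 130 mm over their backs; the gripper's body (75 mm by 190 mm) begins 47 mm behind the grasp point.
Start: joints at [1.154, 0.342, 1.524, -0, 1.275, -0.146], TCP at [0.14, 0.506, 0.227] pointing down, gripper open.
Joint ranges: [-2.53, 2.53], [-0.77, 2.02], [0.04, 2.7], [-1, 4.14], [0.28, 2.66], [-3.11, 3.11]. Speed limits (rad/s): [2.57, 2.57, 3.14, 3.14, 3.14, 3.14].

## Interface

Orientations are given as a unit quaternion [w, x, y, z].
In Python, from rig import * gives the robot as it stands.
- The arm moves only by the tool step_arm, never from a script. Its argument "motion" is a list of rows, each an object of numbers: "tx", "ty", "tz": the shift along the tool's x, y, z scaled (see below); "ax", "ay", "az": the turn, a rotation vector about the tool's x, y, z scaled (see below). In form: [{"tx": .., "ty": .., "tz": .., "ax": .., "ay": .., "az": ..}, ...]. A call has exactly 5 rows; each row is the pose to reach, as a shift and turn from the pose measured when the call began, along the tool's axes at that moment, turning the shorter way round; what a row does not reach only later rows make up. The controller multiplies each number of a shift by 75 cm and each number of a turn by 360 degrees. A row lasts 1/10 s, in which the tool goes at most 50 mm and 8.59 degrees, less where a joint would pass 70% of its speed; a pose out of reach is approached as far as the arm can. A call with a number of a shift or a turn outside -1 to 1 is refused whole. A call with a gripper value outside its range is refused whole. "hand" is the closure in counts, from 0 (fully open) to 255 (shut), set as the call begins (left out, the last holds). The fingers move at their own pace and stop on an object; "grip_force" is the grip in N (left out, the last holds). Time passes only in rows, so rows that repeat a pose let the fingers close, or fill a call up. It gives the time, the measured TCP pose, the force and the opening at its end, in the units of the state.
- get_obs(): the state, without advancing time (a new reading comes with each control period).
- capture(name): name is "scene" or "top"; returns a dict with "img" (420x560x3 uint8, red, green, blue), "depth" (420x560 float32, m along the optical axis (not along the pixel's ray), 0 where there is no reading), "fx", "fy", "cx", "cy" (pixels), "extrinsics" (4x4, takes a point from camera to world coordinates). Camera axes: x right, y up, looking along -z (the intrinsics and any distortion apply to the point x, -y, -z); pixel columns grow to the right and rows downward; lengths in m; the calibration is good to about 2 mm. A picture is of the moment at which its call begins.
- finish_job(): hands the job in, once; it reports no verdict.
The state is a dict: "t": time; "q": joint angles; "qvel": joint speeds; "effort": joint torques, N m; "ee_pos": TCP position; "ee_rot": TCP orientation; "wrist_force": force on the tool from outside, world axes, zero at the start; "wrist_torque": the same for the moment, N m; "gripper_width": opening from 0.0 (shut) to 1.0 (fully open).
Only numpy, scipy, OpenCV 4.12 (cv2) and the standard library are available. Lean on these libraries where they do the work, as an engineer would, in place of code of your own. Each camera call takes 0.05 s, during which the arm holds its last target.

## Task

Recharge the power distributor's breaker: pull the sprung handle on its side all the way over to its stop and let it come fully back, and only then take the slim straight-handled stylus out of the tool rack, reach it through the collared hole in the lid and push the recessed reset button fully down. Finish while holding: the stylus still upright in the gripper, keeping the button down. Leave the other tools and the loose things on the table where they are.

Things in the scene. Friction and masses are not known exactly. Their poses are not given: they have to be found in the camera images.
- distributor: Fixed portable power distributor: a box 170 (its x) x 220 (its y) x 110 mm high, grey lid, black lower half with sockets on its two long faces. Origin at the centre of its underside on the table, z up, its -x face looks roughly to the robot. In its frame: the collared hole is on the lid at x 0, y -50 mm; a row of flat breaker switches (to 119 mm high) lies on the lid from y 5 to 85 mm; the sprung handle is on the outside of its +y face.
- charge_handle (a joint): Sprung charging handle, rad: 0 at rest (leaning 0.5 rad to the distributor's +x, away from the robot), 1.0 at its stop (leaning 0.5 rad to -x, towards the robot). It springs back by itself; pulling it at the grip bar takes about 3 N at rest and 9 N at the stop.
- handle_grip (a point): Middle of the handle's grip bar: a round bar of 16 mm diameter and 66 mm length, parallel to the distributor's y axis, 100 mm from the hinge. Free round about except where the flat arm joins it, 33 mm towards the box from this point (the arm is another 8 mm thick beyond that). At rest 173 mm above the table, 53 mm outside the box's +y face. The point turns with the handle.
- handle_hinge (a point): Point on the handle's hinge axis (the axis is parallel to the distributor's y): at x 20, y 118, z 85 mm in the distributor's frame. The grip bar travels on an arc of radius 100 mm about this axis.
- aperture (a point): Centre of the mouth of the hole, level with the top of its steel collar (38 mm across, 21 mm inside, 3 mm high), 113 mm above the table. The hole below is round, 19 mm in diameter, vertical. The top of the reset button (16 mm in diameter) lies 30 mm below this point when not pressed.
- reset_button (a joint): Recessed reset button, m: 0 released, 0.008 fully down. Sprung: about 2 N to start, 8 N to push fully down; it comes up by itself.
- rack: Fixed plywood tool rack: a plate 180 (its x) x 70 (its y) mm and 12 mm thick on two end walls, top face 90 mm above the table. Origin at the centre of its underside, z up. Three slots (12 mm holes) in a row along its x at -58, 0 and 58 mm, each holding a black-handled tool that hangs by its handle's shoulder; which tool is in which slot varies.
- stylus: Loose reset stylus, about 60 g, upright in the rack: a slim plain cylindrical black handle of 24 mm diameter, 66 mm high above the rack's plate, with a straight steel rod of 8 mm diameter and 66 mm length below it. Origin on its axis at the handle's shoulder (the underside of the handle, on the rack's top face), z up along the handle. It is the tallest and slimmest handle in the rack.
- stylus_tip (a point): Lower end of the stylus's rod, 66 mm below its origin.
- stylus_grip (a point): Middle of the stylus's handle, on its axis, 34 mm above its origin: where to grip it.
- stubby_driver: Bystander in the rack: short fat handle of 38 mm diameter, 42 mm high, rod below. Origin at the handle's shoulder. Leave it.
- ball_awl: Bystander in the rack: ball handle of 40 mm diameter, 47 mm high, rod below. Origin at the handle's shoulder. Leave it.
- tape_measure: Loose bystander, a tape measure 70 x 43 x 64 mm. Origin at the centre of its underside.
- screw_jar: Loose bystander, a jar 64 mm across and 80 mm high. Origin at the centre of its underside.
- empty_spool: Loose bystander, an empty spool 90 mm across and 60 mm high. Origin at the centre of its underside.
- junction_box: Loose bystander, a square junction box 94 x 94 x 48 mm. Origin at the centre of its underside.
- hammer: Loose bystander, a hammer lying on the table at the right of the rack.
Not all that is in view belongs to the job. What is shaped like the stylus but green or pink is not meant.

How it is judged:
On the way, in this order (a step that is already met when the one before it is completed fails the run):
1. the handle is at its stop (0.93 rad or more) while the stylus is still in the rack (value of joint charge_handle above 0.93 rad and distance of stylus from where it was at the start of the episode below 0.02 m), for 0.1 s.
2. the handle is back at rest (under 0.08 rad) with the stylus still in the rack (value of joint charge_handle below 0.08 rad and distance of stylus from where it was at the start of the episode below 0.02 m), for 0.1 s.
3. the stylus is drawn up out of the rack by the gripper (height (world z) of stylus_tip above 0.092 m and contact force between the fingers and stylus above 1 N), for 0.1 s.
At the end, for the whole second after the job is handed in: The gripper holds the stylus (finger force over 3 N), upright within 0.3 rad and still; its tip is in the hole, within 9 mm of the axis and at least 34 mm below the collar's top, and presses the button with over 3 N at least 6 of its 8 mm down; the charging handle is back at rest (under 0.08 rad) (value of joint reset_button above 0.006 m and contact force between stylus and reset_button above 3 N and contact force between the fingers and stylus above 3 N and horizontal distance between stylus_tip and aperture below 0.009 m and z of stylus_tip in the frame of aperture below -0.034 m and angle between stylus's own z axis and vertical below 0.3 rad and linear speed of stylus below 0.03 m/s and value of joint charge_handle below 0.08 rad); the arm keeps its last pose, push and grip.
It fails at once if a bystander is moved by more than 30 mm (distance of any of stubby_driver, ball_awl, tape_measure, screw_jar, empty_spool, junction_box, hammer from where it was at the start of the episode above 0.03 m).
It also fails if it takes over 64 s, if anything falls off the work surface, if the arm or the gripper's body presses on something with over 40 N, if the wrist force passes 120 N, or if a joint passes its speed limit or range.

## Working session

There is one attempt and no reset: what is moved stays moved. The work goes in short steps, Python scripts to look and compute and a tool call to move; the robot and the scene stay as the last step left them, time stands still between calls to the robot, and variables do not carry over. Pictures are saved under pics/ and viewed, and the job is handed in when it is done.

Besides the shell and the picture viewer there is one more tool, called after ">>>" by a JSON object that holds its "api" and its "payload". step_arm: Moves the arm, as the interface text tells. Its arguments: {"type":"object","properties":{"motion":{"type":"array","items":{"type":"object","properties":{"tx":{"type":"number","minimum":-1,"maximum":1},"ty":{"type":"number","minimum":-1,"maximum":1},"tz":{"type":"number","minimum":-1,"maximum":1},"ax":{"type":"number","minimum":-1,"maximum":1},"ay":{"type":"number","minimum":-1,"maximum":1},"az":{"type":"number","minimum":-1,"maximum":1}}}},"hand":{"type":"number"},"grip_force":{"type":"number"}},"required":["motion"]}

```bash
ls; mkdir -p pics; cat > h.py <<'E'
from rig import *
import numpy as np, cv2
def world(c,u,v,d=None,z=None):
    E=np.array(c["extrinsics"]); r=np.array([(u-c["cx"])/c["fx"],-(v-c["cy"])/c["fy"],-1.0])
    if d is not None: return E[:3,:3]@(r*d)+E[:3,3]
    w=E[:3,:3]@r; o=E[:3,3]; return o+w*(z-o[2])/w[2]
def cloud(c):
    E=np.array(c["extrinsics"]);h,w=c["depth"].shape
    u,v=np.meshgrid(np.arange(w),np.arange(h));d=c["depth"]
    P=np.stack([(u-c["cx"])/c["fx"]*d,-(v-c["cy"])/c["fy"]*d,-d],-1)
    return P@E[:3,:3].T+E[:3,3]
E
python3 - <<'E'
from h import *
import pickle
o=get_obs();print(o)
for n in("scene","top"):
    c=capture(n);pickle.dump(c,open(n+"0.pkl","wb"))
    print(n,c["fx"],c["cx"],c["cy"],np.round(c["extrinsics"],3).tolist(),[k for k in c])
    cv2.imwrite(f"pics/{n}0.png",cv2.resize(c["img"][:,:,::-1],(800,600)))
E
```

```text
pics
{'t': 0.0, 'q': array([ 1.15397149e+00,  3.42749107e-01,  1.52504076e+00, -6.51774223e-06,
        1.27542195e+00, -1.46014504e-01]), 'qvel': array([ 0.00024995,  0.00082031, -0.00106451,  0.00046624, -0.00062677,
       -0.00234183]), 'effort': array([-1.22780824e-03, -4.31250894e+01, -2.44218117e+01,  7.16584269e-02,
        5.59301418e-02, -7.92515084e-05]), 'ee_pos': array([0.14025737, 0.50547553, 0.226023  ]), 'ee_rot': array([-0.56264028,  0.56319704,  0.42742764, -0.42842809]), 'wrist_force': array([-0.20425747, -0.56702158, -0.88674041]), 'wrist_torque': array([-0.01660998,  0.05212399,  0.0174284 ]), 'gripper_width': 0.9980424220031031}
scene 412.8958401204856 275.2651933957925 211.68133692147256 [[0.654, -0.598, 0.463, 1.036], [0.756, 0.504, -0.417, -0.491], [0.016, 0.623, 0.782, 0.974], [0.0, 0.0, 0.0, 1.0]] ['img', 'depth', 'fx', 'fy', 'cx', 'cy', 'extrinsics']
top 520.5754726779177 288.86311235586686 214.36732690906254 [[0.023, 0.998, -0.064, 0.445], [-1.0, 0.023, -0.004, -0.068], [-0.002, 0.064, 0.998, 1.657], [0.0, 0.0, 0.0, 1.0]] ['img', 'depth', 'fx', 'fy', 'cx', 'cy', 'extrinsics']
```

View pics/scene0.png

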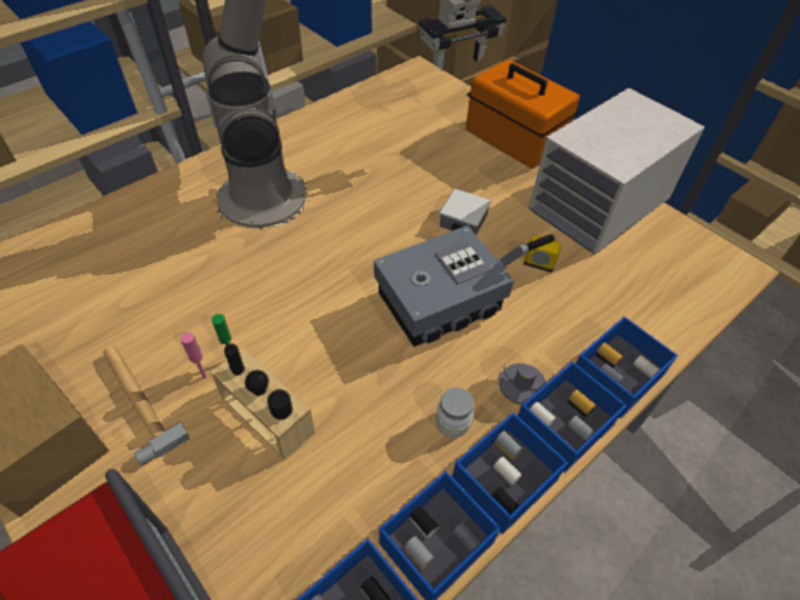

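View pics/top0.png

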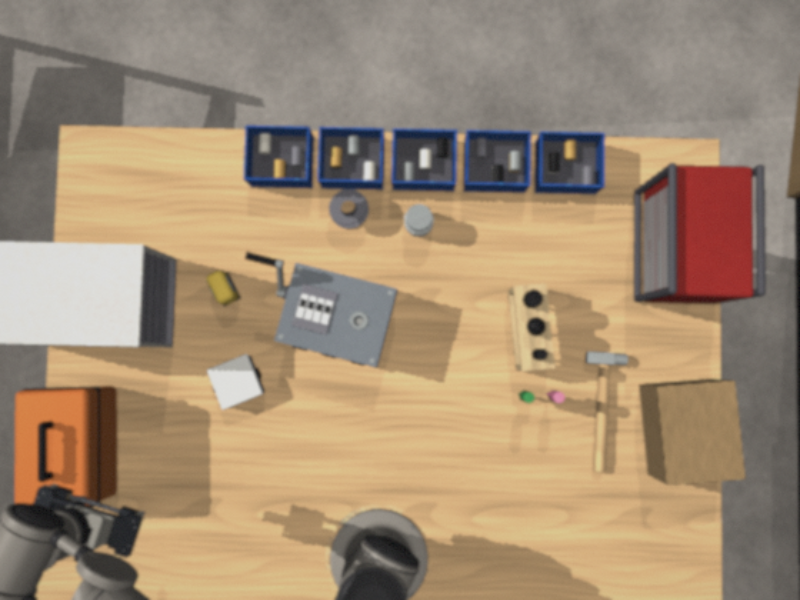

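Candidates for the stylus (800x600 pixels):
- Slim black handle: scene (233,358), top (540,354).
- Ball awl: scene (257,382).
- Stubby driver: scene (280,404).
- Green lookalike: scene (221,328).
- Pink lookalike: scene (192,347).

I choose the slim black one at the rack's robot-side end. Next I'll crop it and measure.

```bash
python3 - <<'E'
from h import *
import pickle
s=pickle.load(open("scene0.pkl","rb"));t=pickle.load(open("top0.pkl","rb"))
a=cv2.resize(s["img"][205:330,110:240,::-1],(520,500),interpolation=cv2.INTER_CUBIC)
b=cv2.resize(s["img"][145:250,250:400,::-1],(0,0),fx=2.0*.93,fy=2*.93,interpolation=cv2.INTER_CUBIC)
cv2.imwrite("pics/crop1.png",a)
d=cv2.resize(t["img"][165:270,160:290,::-1],(0,0),fx=4,fy=4,interpolation=cv2.INTER_CUBIC)
e=cv2.resize(t["img"][190:300,340:440,::-1],(0,0),fx=2.5,fy=4,interpolation=cv2.INTER_CUBIC)[:420]
cv2.imwrite("pics/crop2.png",np.hstack([d,e]))
C={"s":cloud(s),"t":cloud(t)}
for k,c in C.items():
    x,y,z=c[...,0],c[...,1],c[...,2]
    # lid
    m=(x>.3)&(x<.75)&(y>-.2)&(y<.3)&(z>.1)&(z<.125)
    m=cv2.morphologyEx(m.astype(np.uint8),cv2.MORPH_OPEN,np.ones((5,5)))>0
    r=cv2.minAreaRect(c[m][:,:2].astype(np.float32)*1000);print(k,"lid",r,np.median(z[m]),m.sum())
    m=(x>.3)&(x<.8)&(y>-.1)&(y<.35)&(z>.13)&(z<.25)
    print(k,"handle high",m.sum(),c[m].mean(0) if m.any() else 0,c[m].max(0))
    m=(x>.3)&(x<.7)&(y>-.6)&(y<-.2)&(z>.08)&(z<.096)
    r=cv2.minAreaRect(c[m][:,:2].astype(np.float32)*1000);print(k,"rack",r,np.median(z[m]),m.sum())
    m=(x>.2)&(x<.8)&(y>-.6)&(y<-.2)&(z>.105)
    n,l,st,ce=cv2.connectedComponentsWithStats(m.astype(np.uint8))
    for i in range(1,n):
        if st[i,4]>4:
            P=c[l==i];q=P[P[:,2]>P[:,2].max()-.008];col=(s if k=="s" else t)["img"][l==i].mean(0)
            print(k,"tall",ce[i].round(),st[i,4],q.mean(0).round(4),P.max(0).round(3),P.min(0).round(3),col.round())
E
```

```text
s lid ((525.40673828125, 101.67478942871094), (229.36737060546875, 175.5974884033203), 76.6197738647461) 0.11139027072688218 3702
s handle high 211 [0.62351348 0.22623549 0.17051769] [0.6433133  0.27534481 0.18491067]
s rack ((483.06951904296875, -434.0966491699219), (396.5144958496094, 305.790283203125), 6.771814346313477) 0.09099413985993454 1497
s tall [153. 226.] 118 [ 0.3642 -0.3036  0.1328] [ 0.378 -0.292  0.137] [ 0.352 -0.315  0.105] [ 41. 101.  47.]
s tall [132. 239.] 124 [ 0.3666 -0.3651  0.1327] [ 0.378 -0.354  0.136] [ 0.353 -0.376  0.105] [159.  89. 107.]
s tall [163. 250.] 187 [ 0.4524 -0.3252  0.1568] [ 0.464 -0.313  0.161] [ 0.441 -0.337  0.105] [37. 33. 29.]
s tall [ 36. 277.] 935 [ 0.3144 -0.5866  0.1314] [ 0.396 -0.566  0.136] [ 0.2   -0.6    0.105] [126. 100.  62.]
s tall [179. 267.] 223 [ 0.5109 -0.3187  0.1359] [ 0.53  -0.298  0.141] [ 0.494 -0.338  0.108] [36. 34. 31.]
s tall [196. 281.] 273 [ 0.5679 -0.3123  0.1329] [ 0.587 -0.294  0.137] [ 0.547 -0.331  0.105] [36. 34. 31.]
s tall [ 95. 378.] 3041 [ 0.6811 -0.5595  0.2431] [ 0.778 -0.552  0.248] [ 0.571 -0.6 
[... 450 characters left out ...]
 [ 0.569 -0.6    0.105] [113.  76.  75.]
t tall [373. 209.] 140 [ 0.566  -0.3079  0.1344] [ 0.583 -0.29   0.139] [ 0.548 -0.326  0.108] [63. 58. 51.]
t tall [374. 228.] 143 [ 0.5089 -0.3155  0.1377] [ 0.527 -0.296  0.143] [ 0.491 -0.334  0.111] [65. 59. 50.]
t tall [377. 248.] 75 [ 0.4526 -0.3231  0.1576] [ 0.462 -0.31   0.163] [ 0.441 -0.332  0.106] [72. 65. 55.]
t tall [466. 300.] 813 [ 0.3056 -0.5829  0.1359] [ 0.395 -0.562  0.142] [ 0.2   -0.6    0.105] [144. 119.  86.]
t tall [369. 278.] 62 [ 0.3633 -0.2999  0.134 ] [ 0.374 -0.289  0.139] [ 0.354 -0.312  0.108] [ 88. 142.  85.]
t tall [390. 278.] 62 [ 0.3645 -0.3621  0.133 ] [ 0.376 -0.35   0.137] [ 0.355 -0.372  0.107] [198. 131. 149.]
```

View pics/crop1.png

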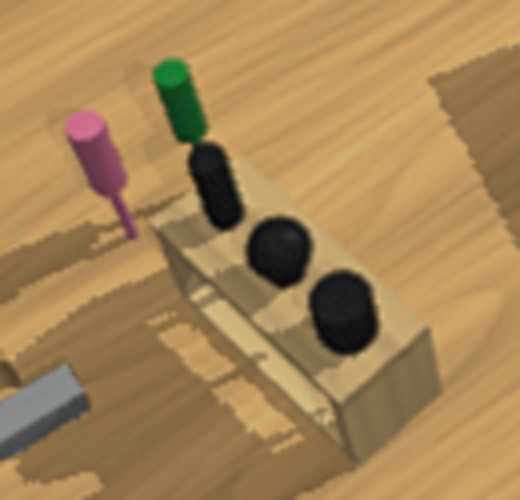

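View pics/crop2.png

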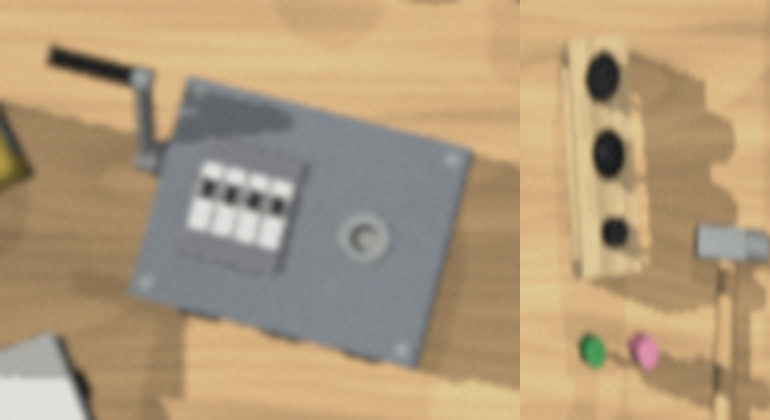

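The crop confirms the choice. The slim black handle (top z 0.158, about 24 mm across) is at the rack end, at (0.4525, -0.324). The ball and the stubby driver sit in the other slots, and the green and pink lookalikes stand apart. Next I measure the collar and plan the handle.

```bash
python3 - <<'E'
import rig
print([n for n in dir(rig) if not n.startswith('_')]); print(getattr(rig,'grip_point_offset',None))
E
cat >> h.py <<'E'
from scipy.spatial.transform import Rotation as Ro
def rot(q): return Ro.from_quat(np.r_[q[1:],q[0]])
def plan(pos,xaxis,o=None):
    """row numbers to reach TCP pos with tool y down and tool x along xaxis (horizontal, +-)"""
    o=o or get_obs(); R=rot(o["ee_rot"]); p=np.array(o["ee_pos"])
    x=np.r_[np.array(xaxis)[:2],0]; x/=np.linalg.norm(x)
    best=None
    for sg in(1,-1):
        X=sg*x;Y=np.array([0,0,-1.]);T=Ro.from_matrix(np.stack([X,Y,np.cross(X,Y)],1))
        rv=(R.inv()*T).as_rotvec()
        if best is None or np.linalg.norm(rv)<np.linalg.norm(best):best=rv
    s=R.inv().apply(np.array(pos)-p)
    print("pos",p.round(4),"t",round(float(o["t"]),2),"q",np.round(o["q"],2),"dist",np.linalg.norm(s).round(3),"ang",np.degrees(np.linalg.norm(best)).round(1))
    print(" t*:",np.round(s/.75,4)," a*:",np.round(best/(2*np.pi),4))
B0=np.array([.5249,.1017]);BX=np.array([.973,-.231]);BY=np.array([.231,.973])
def box(x,y): return B0+BX*x+BY*y
E
python3 - <<'E'
from h import *
import pickle
o=get_obs();print(rot(o["ee_rot"]).as_matrix().round(3))
for n in("scene","top"):
    c=pickle.load(open(n+"0.pkl","rb"));P=cloud(c);x,y,z=P[...,0],P[...,1],P[...,2]
    m=(np.hypot(x-.513,y-.053)<.03)
    g=cv2.cvtColor(c["img"],cv2.COLOR_RGB2GRAY)
    v,u=np.nonzero(m);v0,v1,u0,u1=v.min(),v.max()+1,u.min(),u.max()+1
    sub=g[v0:v1,u0:u1];print(n,u0,v0);print(sub)
    # bright collar
    b=m&(g>np.median(g[m])+12);w=np.array([world(c,uu,vv,z=.113) for vv,uu in zip(*np.nonzero(b))]);
    r=cv2.minEnclosingCircle(w[:,:2].astype(np.float32)*1000);print("collar",r,w.mean(0),len(w))
    # bar: dark pixels high
    k=(x>.5)&(x<.75)&(y>.15)&(y<.35)&(z>.15)&(z<.2)&(g<60)
    vv,uu=np.nonzero(k);w=np.array([world(c,a,b2,z=.173) for a,b2 in zip(uu,vv)]);print("bar",cv2.minAreaRect(w[:,:2].astype(np.float32)*1000),len(w))
print("exp bar",box(.068,.163),"stop",box(-.028,.163),"hole",box(0,-.05))
E
```

```text
['Unreachable', 'capture', 'finish_job', 'get_obs', 'grip_point_offset']
0.0188
[[ 0.267 -0.001 -0.964]
 [ 0.964 -0.001  0.267]
 [-0.001 -1.     0.   ]]
scene 285 186
[[111 111 111 111 111 111 111 111 110 110 111 111 109 110 109 112 112 112
  110 110 112]
 [111 110 111 111 111 112 111 112 111 110 110 110 111 111 110 112 112 112
  113 110 112]
 [112 113 110 111 110 111 110 111 110 110 109 110 109 111 111 112 113 112
  112 111 110]
 [113 112 112 112 112 110 114 116 120 119 117 115 111 111 110 111 112 112
  111 110 111]
 [113 112 111 111 112 120 130 130 130 131 133 133 132 124 111 109 111 112
  110 111 111]
 [111 111 111 106 110 128 134 127 122 141 146 130 138 136 125 116 109 110
  111 109 111]
 [111 110 104 101 127 134 125  95  88  99  97  97 116 137 134 122 111 109
  110 111 110]
 [111 113 110 118 137 132 102  76  63  63  61  67  87 117 136 133 123 109
  111 111 111]
 [112 107  94 121 138 133  94  60  56  58  56  55  69 103 138 139 127 111
  111 112 109]
 [112 104  88 112 139 133  98  56  54  53  49  49  66 109 139 137 121 111
  111 112 111]
 [112 110  99 103 136 140 122  77  57  55  
[... 2182 characters left out ...]
 134 135 137 139 142 147 146 141 136 130 130 130 136 134
  135 136]
 [133 133 134 134 134 133 132 133 134 138 136 135 132 132 130 134 136 136
  135 135]
 [133 133 134 134 135 133 135 135 134 134 134 133 133 131 137 133 135 136
  137 136]
 [135 133 134 133 136 134 136 136 135 136 136 135 134 134 135 135 137 136
  136 137]
 [135 137 134 134 135 135 135 136 136 134 134 136 135 137 134 134 135 136
  135 134]]
collar ((513.3482666015625, 52.642601013183594), 18.379343032836914) [0.5143556  0.05066875 0.113     ] 79
bar ((629.4119873046875, 246.73501586914062), (53.844207763671875, 6.982147216796875), 77.21449279785156) 51
exp bar [0.628717 0.244591] stop [0.535309 0.266767] hole [0.51335 0.05305]
```

```bash
python3 - <<'E'
from h import *
plan([*box(.068,.164),.26],BX)
import pickle
c=pickle.load(open("top0.pkl","rb"));P=cloud(c);x,y,z=P[...,0],P[...,1],P[...,2]
for a,b,cc,d in[(.45,.75,.3,.7),(-.1,.3,.5,.9),(.45,.7,.26,.36)]:
    m=(x>a)&(x<b)&(y>cc)&(y<d)&(z>.03);print(P[m].min(0),P[m].max(0))
E
```

```text
pos [0.1403 0.5056 0.2261] t 0.1 q [ 1.15  0.34  1.52  0.    1.28 -0.15] dist 0.555 ang 87.8
 t*: [-0.1598 -0.0451 -0.7206]  a*: [ 1.00e-04  2.44e-01 -2.00e-04]
[0.45003453 0.32621728 0.03080379] [0.64918718 0.69999671 0.22025574]
[0.0857804  0.50005582 0.03016127] [0.29999046 0.73213534 0.59123113]
[0.54565118 0.26016276 0.03080379] [0.64020354 0.35978135 0.18961816]
```

>>> {"api": "step_arm", "payload": {"motion": [{"tx":-0.16,"ty":-0.045,"tz":-0.72,"ay":0.244},{"tx":-0.16,"ty":-0.045,"tz":-0.72,"ay":0.244},{"tx":-0.16,"ty":-0.045,"tz":-0.72,"ay":0.244},{"tx":-0.16,"ty":-0.045,"tz":-0.72,"ay":0.244},{"tx":-0.16,"ty":-0.045,"tz":-0.72,"ay":0.244}], "hand": 0}}

```text
invalid input
```

```bash
python3 - <<'E'
from h import *
plan([*box(.068,.164),.26],BX)
E
```

```text
pos [0.1403 0.5056 0.2261] t 0.1 q [ 1.15  0.34  1.52  0.    1.28 -0.15] dist 0.555 ang 87.8
 t*: [-0.1598 -0.0451 -0.7206]  a*: [ 1.00e-04  2.44e-01 -2.00e-04]
```

>>> {"api": "step_arm", "payload": {"motion": [{"tx":-0.16,"ty":-0.045,"tz":-0.72,"ax":0,"ay":0.244,"az":0},{"tx":-0.16,"ty":-0.045,"tz":-0.72,"ax":0,"ay":0.244,"az":0},{"tx":-0.16,"ty":-0.045,"tz":-0.72,"ax":0,"ay":0.244,"az":0},{"tx":-0.16,"ty":-0.045,"tz":-0.72,"ax":0,"ay":0.244,"az":0},{"tx":-0.16,"ty":-0.045,"tz":-0.72,"ax":0,"ay":0.244,"az":0}], "hand": 0}}

```text
t: 0.6
ee_pos: [0.3619, 0.3872, 0.2416]
ee_rot: [-0.681, 0.681, 0.19, -0.19]
wrist_force: [0.9, 0.7, -0.6]
gripper_width: 0.998
```

```bash
python3 - <<'E'
from h import *
plan([*box(.068,.164),.26],BX)
E
```

```text
pos [0.3619 0.3872 0.2416] t 0.6 q [ 0.67  0.34  1.48 -0.    1.32  0.13] dist 0.303 ang 44.5
 t*: [ 0.2069 -0.0245 -0.3458]  a*: [ 1.000e-04  1.237e-01 -1.000e-04]
```

>>> {"api": "step_arm", "payload": {"motion": [{"tx":0.207,"ty":-0.0245,"tz":-0.346,"ax":0,"ay":0.1237,"az":0},{"tx":0.207,"ty":-0.0245,"tz":-0.346,"ax":0,"ay":0.1237,"az":0},{"tx":0.207,"ty":-0.0245,"tz":-0.346,"ax":0,"ay":0.1237,"az":0},{"tx":0.207,"ty":-0.0245,"tz":-0.346,"ax":0,"ay":0.1237,"az":0},{"tx":0.207,"ty":-0.0245,"tz":-0.346,"ax":0,"ay":0.1237,"az":0}]}}

```text
t: 1.1
ee_pos: [0.5823, 0.2698, 0.2564]
ee_rot: [-0.703, 0.704, -0.073, 0.072]
wrist_force: [0.2, 1.0, -0.7]
gripper_width: 1.0
```

```bash
python3 - <<'E'
from h import *
plan([*box(.068,.164),.26],BX)
E
```

```text
pos [0.5823 0.2698 0.2564] t 1.1 q [ 0.31  0.55  1.11 -0.    1.48  0.52] dist 0.053 ang 1.5
 t*: [ 0.0675 -0.0049 -0.0189]  a*: [ 0.0002  0.0043 -0.0002]
```

>>> {"api": "step_arm", "payload": {"motion": [{"tx":0.0675,"ty":0,"tz":-0.019,"ax":0,"ay":0.0043,"az":0},{"tx":0.0675,"ty":0,"tz":-0.019,"ax":0,"ay":0.0043,"az":0},{"tx":0.0675,"ty":0.06,"tz":-0.019,"ax":0,"ay":0.0043,"az":0},{"tx":0.0675,"ty":0.1,"tz":-0.019,"ax":0,"ay":0.0043,"az":0},{"tx":0.0675,"ty":0.136,"tz":-0.019,"ax":0,"ay":0.0043,"az":0}]}}

```text
t: 1.6
ee_pos: [0.6276, 0.2454, 0.1519]
ee_rot: [-0.702, 0.703, -0.084, 0.081]
wrist_force: [0.6, 0.7, 0.2]
gripper_width: 1.0
```

```bash
python3 - <<'E'
from h import *
plan([*box(.068,.164),.1545],BX)
c=capture("scene");cv2.imwrite("pics/s1.png",cv2.resize(c["img"][100:260,240:440,::-1],(800,600)))
E
```

```text
pos [0.6276 0.2454 0.1519] t 1.6 q [ 0.26  0.68  1.16 -0.    1.3   0.49] dist 0.003 ang 0.3
 t*: [ 0.0017 -0.0035  0.0007]  a*: [ 0.0004  0.     -0.0006]
```

View pics/s1.png

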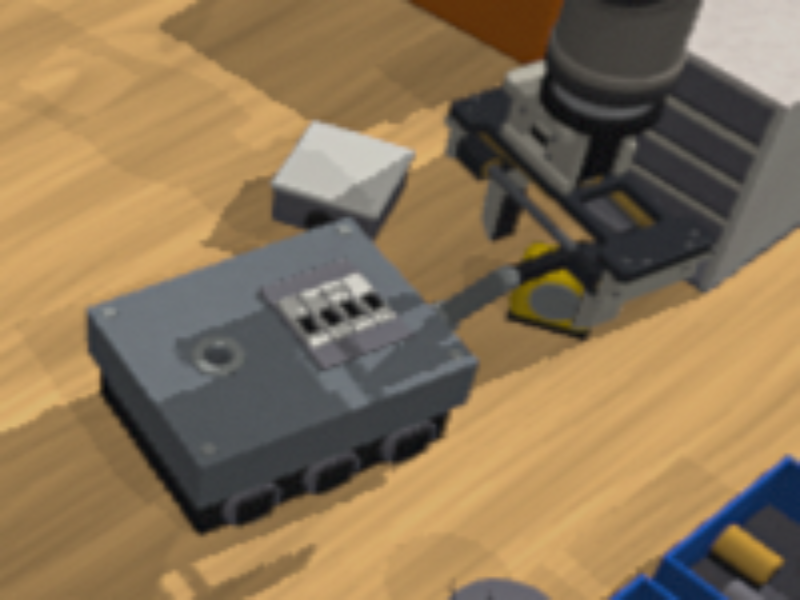

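The bar runs between the open fingers (bar at crop (545,265), fingers at (500,215) and (600,280)). I'll close on it.

>>> {"api": "step_arm", "payload": {"motion": [{"tx":0.0015,"ty":-0.003,"tz":0,"ax":0,"ay":0,"az":0},{"tx":0.0015,"ty":-0.003,"tz":0,"ax":0,"ay":0,"az":0},{"tx":0.0015,"ty":-0.003,"tz":0,"ax":0,"ay":0,"az":0},{"tx":0.0015,"ty":-0.003,"tz":0,"ax":0,"ay":0,"az":0},{"tx":0.0015,"ty":-0.003,"tz":0,"ax":0,"ay":0,"az":0}], "hand": 255, "grip_force": 20}}

```text
t: 2.15
ee_pos: [0.627, 0.2448, 0.1504]
ee_rot: [-0.701, 0.704, -0.085, 0.079]
wrist_force: [1.0, -0.2, -0.2]
gripper_width: 0.612
```

>>> {"api": "step_arm", "payload": {"motion": [{"tx":0,"ty":0,"tz":0,"ax":0,"ay":0,"az":0},{"tx":0,"ty":0,"tz":0,"ax":0,"ay":0,"az":0},{"tx":0,"ty":0,"tz":0,"ax":0,"ay":0,"az":0},{"tx":0,"ty":0,"tz":0,"ax":0,"ay":0,"az":0},{"tx":0,"ty":0,"tz":0,"ax":0,"ay":0,"az":0}]}}

```text
t: 2.65
ee_pos: [0.6283, 0.2445, 0.151]
ee_rot: [-0.701, 0.704, -0.084, 0.08]
wrist_force: [5.7, -2.5, 2.9]
gripper_width: 0.18
```

```bash
python3 - <<'E'
from h import *
o=get_obs();print(o["gripper_width"],o["wrist_force"]);p=o["ee_pos"]
R=rot(o["ee_rot"]).as_matrix();d=p[:2]-B0;print("box xy",d@BX,d@BY,"z",p[2],"tool x",R[:,0])
# arc rows relative to now, tool axes
for th in[.1,.2,.3,.4,.5,.6,.7,.8,.9,.95,1.0,1.03]:
    dx=.1*(np.sin(.5-th)-np.sin(.5));dz=.1*(np.cos(.5-th)-np.cos(.5))
    print(th,(R.T@np.r_[BX*dx,dz]/.75).round(4), "dz",round(dz,4))
E
```

```text
0.17975845664492693 [ 5.73294748 -2.50384363  2.93777576]
box xy 0.0676338040011364 0.16286031794557812 z 0.15102675598420054 tool x [ 0.97297759 -0.23084084 -0.00520668]
0.1 [-0.012  -0.0057 -0.    ] dz 0.0043
0.2 [-0.0246 -0.0102 -0.    ] dz 0.0078
0.3 [-0.0375 -0.0135 -0.0001] dz 0.0102
0.4 [-0.0507 -0.0154 -0.0001] dz 0.0117
0.5 [-0.064  -0.016  -0.0001] dz 0.0122
0.6 [-0.0773 -0.0153 -0.0001] dz 0.0117
0.7 [-0.0905 -0.0132 -0.    ] dz 0.0102
0.8 [-0.1034 -0.0098 -0.    ] dz 0.0078
0.9 [-0.1159 -0.0052 -0.    ] dz 0.0043
0.95 [-0.1219 -0.0024  0.    ] dz 0.0023
1.0 [-0.1279  0.0007  0.    ] dz 0.0
1.03 [-0.1313  0.0027  0.    ] dz -0.0015
```

Gripped at 16.5 mm, as expected for the bar. I'll pull it along the arc.

>>> {"api": "step_arm", "payload": {"motion": [{"tx":-0.012,"ty":-0.0057,"tz":0,"ax":0,"ay":0,"az":0},{"tx":-0.0246,"ty":-0.0102,"tz":0,"ax":0,"ay":0,"az":0},{"tx":-0.0375,"ty":-0.0135,"tz":0,"ax":0,"ay":0,"az":0},{"tx":-0.0507,"ty":-0.0154,"tz":0,"ax":0,"ay":0,"az":0},{"tx":-0.064,"ty":-0.016,"tz":0,"ax":0,"ay":0,"az":0}]}}

```text
t: 3.15
ee_pos: [0.585, 0.255, 0.1658]
ee_rot: [-0.701, 0.703, -0.081, 0.084]
wrist_force: [8.3, -3.6, 6.8]
gripper_width: 0.167
```

```bash
cat > arc.py <<'E'
from h import *
import sys
o=get_obs();print(o["t"],o["gripper_width"],o["wrist_force"]);p=o["ee_pos"]
R=rot(o["ee_rot"]).as_matrix();d=p[:2]-B0;bx=d@BX;bz=p[2]+.0188;print("box xy",bx,d@BY,"zgrip",bz,"theta by x",.5-np.arcsin((bx-.02)/.1), "by both",.5-np.arctan2(bx-.02,bz-.085))
for th in eval(sys.argv[1]):
    t=np.r_[box(.02+.1*np.sin(.5-th),.164),.085+.1*np.cos(.5-th)-.0205]
    print(th,(R.T@(t-p)/.75).round(4))
E
python3 arc.py [.6,.7,.8,.9,1.0,1.05]
```

```text
3.15 0.1666950158812191 [ 8.32427846 -3.58214194  6.7532425 ]
box xy 0.023083486843893875 0.16305964464799003 zgrip 0.18455334893814165 theta by x 0.4691602432264116 by both 0.46903668830071177
0.6 [-0.0174  0.0023  0.0013]
0.7 [-0.0306  0.0042  0.0013]
0.8 [-0.0435  0.0074  0.0013]
0.9 [-0.0561  0.012   0.0013]
1.0 [-0.0681  0.0177  0.0013]
1.05 [-0.0739  0.021   0.0013]
```

>>> {"api": "step_arm", "payload": {"motion": [{"tx":-0.0174,"ty":0.0023,"tz":0.001,"ax":0,"ay":0,"az":0},{"tx":-0.0306,"ty":0.0042,"tz":0.001,"ax":0,"ay":0,"az":0},{"tx":-0.0435,"ty":0.0074,"tz":0.001,"ax":0,"ay":0,"az":0},{"tx":-0.0561,"ty":0.012,"tz":0.001,"ax":0,"ay":0,"az":0},{"tx":-0.0681,"ty":0.0177,"tz":0.001,"ax":0,"ay":0,"az":0}]}}

```text
t: 3.65
ee_pos: [0.5392, 0.2671, 0.1548]
ee_rot: [-0.702, 0.702, -0.078, 0.087]
wrist_force: [8.5, -3.4, 5.6]
gripper_width: 0.164
```

```bash
python3 arc.py [1.0,1.05,1.1]
```

```text
3.65 0.16444110834566603 [ 8.48199745 -3.38003794  5.58967446]
box xy -0.02432436712523995 0.1642649282287053 zgrip 0.17362977252946477 theta by x 0.9592139984516881 by both 0.9637331825462045
1.0 [-0.0049  0.0034 -0.0003]
1.05 [-0.0107  0.0066 -0.0004]
1.1 [-0.0163  0.0102 -0.0004]
```

>>> {"api": "step_arm", "payload": {"motion": [{"tx":-0.005,"ty":0.0034,"tz":0,"ax":0,"ay":0,"az":0},{"tx":-0.01,"ty":0.006,"tz":0,"ax":0,"ay":0,"az":0},{"tx":-0.01,"ty":0.006,"tz":0,"ax":0,"ay":0,"az":0},{"tx":-0.01,"ty":0.006,"tz":0,"ax":0,"ay":0,"az":0},{"tx":-0.01,"ty":0.006,"tz":0,"ax":0,"ay":0,"az":0}]}}

```text
t: 4.15
ee_pos: [0.5372, 0.2678, 0.1537]
ee_rot: [0.703, -0.702, 0.073, -0.092]
wrist_force: [11.2, -7.1, 8.8]
gripper_width: 0.169
```

```bash
python3 - <<'E'
from h import *
c=capture("scene");cv2.imwrite("pics/s2.png",cv2.resize(c["img"][100:260,240:440,::-1],(800,600)))
E
python3 arc.py [.9,.8,.7,.6,.5]
```

```text
4.2 0.1665157429816319 [11.10664826 -5.57459354  9.20105747]
box xy -0.0263547604085604 0.16444827780046659 zgrip 0.17245899657014965 theta by x 0.9819947672796414 by both 0.9873718997415628
0.9 [ 0.01   -0.0037 -0.0005]
0.8 [ 0.0226 -0.0079 -0.0005]
0.7 [ 0.0356 -0.0109 -0.0005]
0.6 [ 0.0488 -0.0125 -0.0004]
0.5 [ 0.0622 -0.0128 -0.0004]
```

View pics/s2.png

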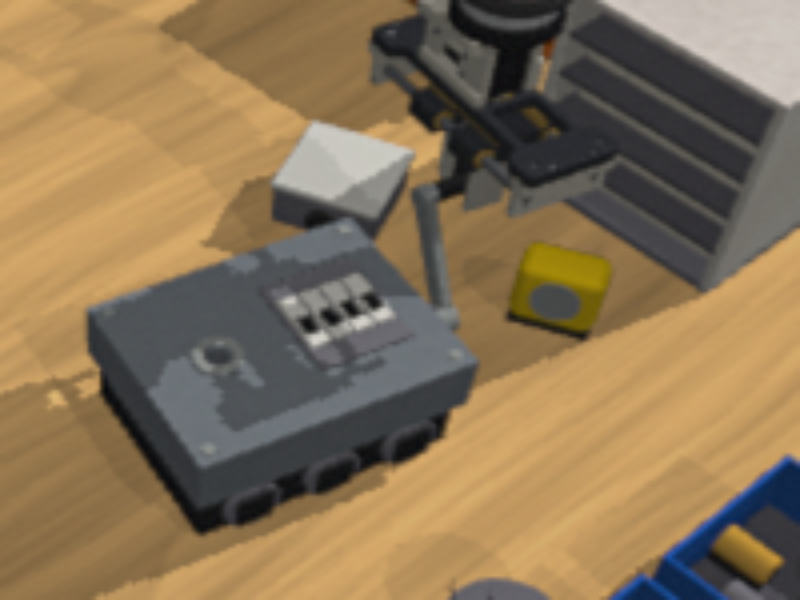

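>>> {"api": "step_arm", "payload": {"motion": [{"tx":-0.01,"ty":0.006,"tz":0,"ax":0,"ay":0,"az":0},{"tx":-0.014,"ty":0.008,"tz":0,"ax":0,"ay":0,"az":0},{"tx":-0.014,"ty":0.008,"tz":0,"ax":0,"ay":0,"az":0},{"tx":-0.014,"ty":0.008,"tz":0,"ax":0,"ay":0,"az":0},{"tx":-0.014,"ty":0.008,"tz":0,"ax":0,"ay":0,"az":0}]}}

```text
t: 4.7
ee_pos: [0.5372, 0.268, 0.1533]
ee_rot: [0.703, -0.7, 0.066, -0.101]
wrist_force: [21.5, -12.1, 15.0]
gripper_width: 0.166
```

```bash
python3 arc.py [.9,.8,.7,.6,.5]
```

```text
4.7 0.16607569049876814 [ 21.4973154  -12.06512977  15.00075627]
box xy -0.026479090200940185 0.16466920830494844 zgrip 0.1721180466183846 theta by x 0.9833984398614362 by both 0.9901014818430351
0.9 [ 0.0103 -0.0039 -0.0008]
0.8 [ 0.023  -0.0078 -0.0007]
0.7 [ 0.036  -0.0105 -0.0006]
0.6 [ 0.0493 -0.0118 -0.0006]
0.5 [ 0.0626 -0.0118 -0.0005]
```

The position stalls while the force doubles, so the handle is at its stop. I'll guide it back.

>>> {"api": "step_arm", "payload": {"motion": [{"tx":0.01,"ty":-0.0039,"tz":0,"ax":0,"ay":0,"az":0},{"tx":0.023,"ty":-0.0078,"tz":0,"ax":0,"ay":0,"az":0},{"tx":0.036,"ty":-0.0105,"tz":0,"ax":0,"ay":0,"az":0},{"tx":0.049,"ty":-0.012,"tz":0,"ax":0,"ay":0,"az":0},{"tx":0.0626,"ty":-0.012,"tz":0,"ax":0,"ay":0,"az":0}]}}

```text
t: 5.2
ee_pos: [0.5832, 0.2565, 0.1647]
ee_rot: [0.703, -0.7, 0.065, -0.101]
wrist_force: [3.1, -1.4, -4.7]
gripper_width: 0.169
```

```bash
python3 arc.py [.4,.3,.2,.1,0,-.03]; python3 - <<'E'
from h import *
plan(get_obs()["ee_pos"],BX)
E
```

```text
5.2 0.16864793977212114 [ 3.14323819 -1.35853185 -4.70545099]
box xy 0.020947755941018237 0.16410915630879624 zgrip 0.18345461530206328 theta by x 0.49052229869849034 by both 0.4903739741931841
0.4 [ 0.012   0.0015 -0.0001]
0.3 [ 0.0251  0.0041 -0.0001]
0.2 [ 0.0378  0.0081 -0.0001]
0.1 [ 0.0501  0.0133 -0.0001]
0 [ 0.0618  0.0196 -0.0001]
-0.03 [ 0.0651  0.0218 -0.0001]
pos [0.5832 0.2565 0.1647] t 5.2 q [ 0.3   0.57  1.33 -0.02  1.19  0.55] dist 0.0 ang 2.9
 t*: [0. 0. 0.]  a*: [-0.0016 -0.0006  0.008 ]
```

>>> {"api": "step_arm", "payload": {"motion": [{"tx":0.012,"ty":0.0015,"tz":0,"ax":-0.0016,"ay":0,"az":0.004},{"tx":0.025,"ty":0.004,"tz":0,"ax":-0.0016,"ay":0,"az":0.008},{"tx":0.038,"ty":0.008,"tz":0,"ax":-0.0016,"ay":0,"az":0.008},{"tx":0.05,"ty":0.0133,"tz":0,"ax":-0.0016,"ay":0,"az":0.008},{"tx":0.062,"ty":0.0196,"tz":0,"ax":-0.0016,"ay":0,"az":0.008}]}}

```text
t: 5.7
ee_pos: [0.6292, 0.2453, 0.1517]
ee_rot: [-0.702, 0.702, -0.084, 0.083]
wrist_force: [-0.8, -1.8, 0.1]
gripper_width: 0.168
```

>>> {"api": "step_arm", "payload": {"motion": [{"tx":0.003,"ty":0,"tz":0,"ax":0,"ay":0,"az":0},{"tx":0.003,"ty":0,"tz":0,"ax":0,"ay":0,"az":0},{"tx":0.003,"ty":0,"tz":0,"ax":0,"ay":0,"az":0},{"tx":0.003,"ty":0,"tz":0,"ax":0,"ay":0,"az":0},{"tx":0.003,"ty":0,"tz":0,"ax":0,"ay":0,"az":0}], "hand": 0}}

```text
t: 6.2
ee_pos: [0.6312, 0.245, 0.1521]
ee_rot: [-0.702, 0.702, -0.084, 0.083]
wrist_force: [-0.5, -1.1, -0.2]
gripper_width: 0.55
```

```bash
python3 arc.py [0]; python3 - <<'E'
from h import *
c=capture("scene");cv2.imwrite("pics/s3.png",cv2.resize(c["img"][100:260,240:440,::-1],(800,600)))
p=get_obs()["ee_pos"]; plan([p[0],p[1],.27],BX)
E
```

```text
6.2 0.5499456414064239 [-0.52235117 -1.06117917 -0.15470921]
box xy 0.07031586744169728 0.16400458779300026 zgrip 0.17090467172127927 theta by x -0.027249955116756874 by both -0.02985144435541298
0 [-0.0032 -0.0002  0.    ]
pos [0.6312 0.245  0.1521] t 6.25 q [ 0.26  0.68  1.16 -0.    1.3   0.49] dist 0.118 ang 0.2
 t*: [-1.000e-04 -1.572e-01 -1.000e-04]  a*: [ 0.0001 -0.0005 -0.0001]
```

View pics/s3.png

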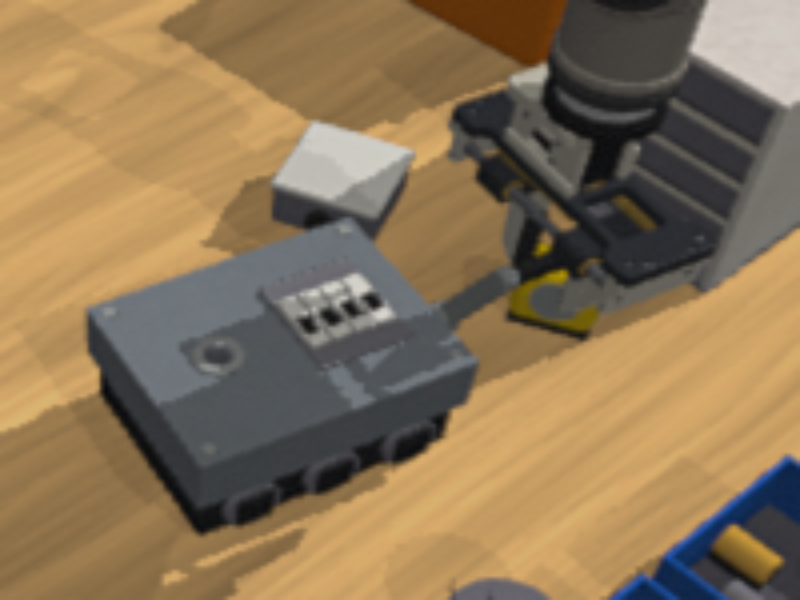

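The handle is back at rest, with its elbow at crop (512,278) as before. I'll lift straight up, then travel to the rack.

>>> {"api": "step_arm", "payload": {"motion": [{"tx":0,"ty":-0.04,"tz":0,"ax":0,"ay":0,"az":0},{"tx":0,"ty":-0.09,"tz":0,"ax":0,"ay":0,"az":0},{"tx":0,"ty":-0.16,"tz":0,"ax":0,"ay":0,"az":0},{"tx":0,"ty":-0.16,"tz":0,"ax":0,"ay":0,"az":0},{"tx":0,"ty":-0.16,"tz":0,"ax":0,"ay":0,"az":0}]}}

```text
t: 6.75
ee_pos: [0.6318, 0.2453, 0.2741]
ee_rot: [0.703, -0.702, 0.082, -0.084]
wrist_force: [-0.1, -0.1, -0.6]
gripper_width: 0.986
```

```bash
python3 - <<'E'
from h import *
import pickle
# rack axis from tools
d=np.array([.567,-.310])-np.array([.4525,-.324]);d/=np.linalg.norm(d);print("rack x",d)
n=[-d[1],d[0]]
plan([.4525,-.324,.27],n)
c=capture("top");P=cloud(c);x,y,z=P[...,0],P[...,1],P[...,2]
m=(x>.5)&(x<.75)&(y>.15)&(y<.3)&(z>.15)&(z<.2);print(P[m].mean(0),P[m].max(0),m.sum())
cv2.imwrite("pics/t4.png",cv2.resize(c["img"][:,:,::-1],(800,600)))
E
```

```text
rack x [0.99260772 0.12136688]
pos [0.6318 0.2453 0.2741] t 6.75 q [ 0.26  0.62  0.95 -0.    1.57  0.49] dist 0.597 ang 69.5
 t*: [-0.0548  0.0042 -0.7939]  a*: [-0.0005  0.193   0.0003]
[0.62154134 0.22736536 0.17618352] [0.63735231 0.26008423 0.18856101] 141
```

View pics/t4.png

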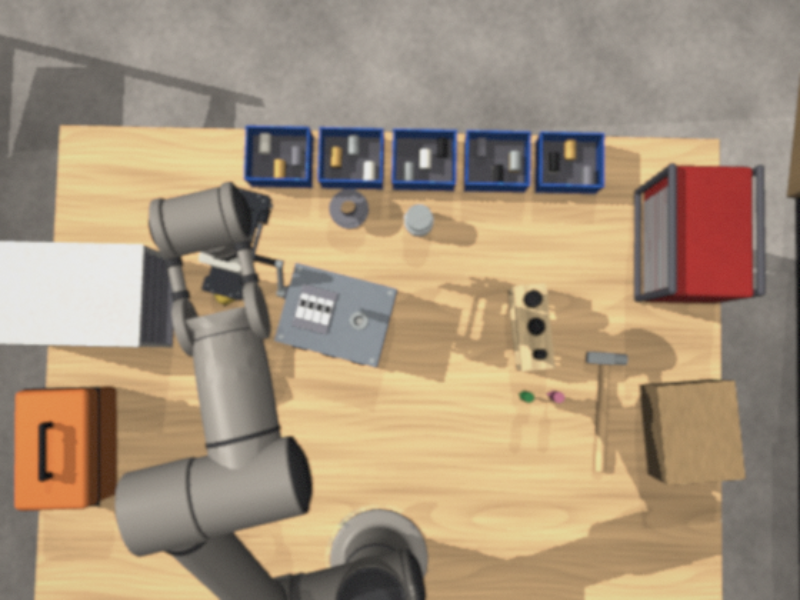

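>>> {"api": "step_arm", "payload": {"motion": [{"tx":-0.055,"ty":0.004,"tz":-0.794,"ax":0,"ay":0.193,"az":0},{"tx":-0.055,"ty":0.004,"tz":-0.794,"ax":0,"ay":0.193,"az":0},{"tx":-0.055,"ty":0.004,"tz":-0.794,"ax":0,"ay":0.193,"az":0},{"tx":-0.055,"ty":0.004,"tz":-0.794,"ax":0,"ay":0.193,"az":0},{"tx":-0.055,"ty":0.004,"tz":-0.794,"ax":0,"ay":0.193,"az":0}]}}

```text
t: 7.3
ee_pos: [0.5542, 0.0051, 0.2688]
ee_rot: [-0.621, 0.623, -0.338, 0.335]
wrist_force: [1.3, -0.6, 0.2]
gripper_width: 1.001
```

```bash
python3 - <<'E'
from h import *
plan([.4525,-.324,.27],[-.121,.993])
E
```

```text
pos [0.5542 0.0051 0.2688] t 7.3 q [-0.13  0.37  1.36 -0.    1.41  0.86] dist 0.344 ang 26.2
 t*: [ 0.2932 -0.001  -0.3535]  a*: [ 0.0007  0.0728 -0.0002]
```

>>> {"api": "step_arm", "payload": {"motion": [{"tx":0.293,"ty":-0.001,"tz":-0.3535,"ax":0,"ay":0.073,"az":0},{"tx":0.293,"ty":-0.001,"tz":-0.3535,"ax":0,"ay":0.073,"az":0},{"tx":0.293,"ty":-0.001,"tz":-0.3535,"ax":0,"ay":0.073,"az":0},{"tx":0.293,"ty":-0.001,"tz":-0.3535,"ax":0,"ay":0.073,"az":0},{"tx":0.293,"ty":-0.001,"tz":-0.3535,"ax":0,"ay":0.073,"az":0}]}}

```text
t: 7.8
ee_pos: [0.4795, -0.2331, 0.2684]
ee_rot: [-0.528, 0.53, -0.472, 0.467]
wrist_force: [1.1, -0.7, 0.1]
gripper_width: 0.999
```

```bash
python3 - <<'E'
from h import *
plan([.4525,-.324,.27],[-.121,.993])
c=capture("scene");P=cloud(c);x,y,z=P[...,0],P[...,1],P[...,2]
m=(x>.56)&(x<.75)&(y>.15)&(y<.3)&(z>.14)&(z<.25);print("handle",P[m].mean(0),P[m].max(0),m.sum())
cv2.imwrite("pics/s5.png",cv2.resize(c["img"][:,:,::-1],(800,600)))
E
```

```text
pos [ 0.4795 -0.2331  0.2684] t 7.8 q [-0.59  0.33  1.42 -0.    1.39  0.86] dist 0.095 ang 0.4
 t*: [ 0.116  -0.0022 -0.0502]  a*: [ 0.0011 -0.0003 -0.0005]
handle [0.62537063 0.2274688  0.17331467] [0.64465056 0.27629401 0.18514918] 197
```

View pics/s5.png

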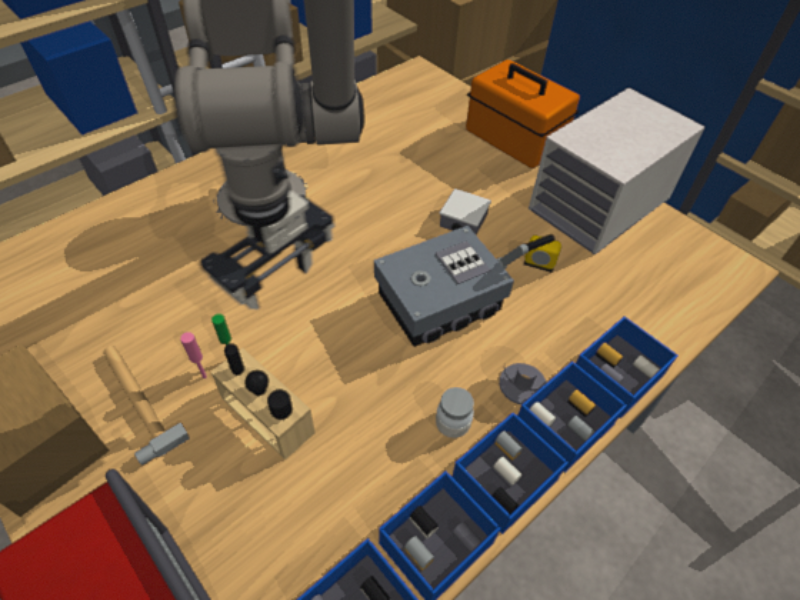

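>>> {"api": "step_arm", "payload": {"motion": [{"tx":0.116,"ty":-0.002,"tz":-0.05,"ax":0.001,"ay":0,"az":0},{"tx":0.116,"ty":-0.002,"tz":-0.05,"ax":0.001,"ay":0,"az":0},{"tx":0.116,"ty":-0.002,"tz":-0.05,"ax":0.001,"ay":0,"az":0},{"tx":0.116,"ty":0.03,"tz":-0.05,"ax":0.001,"ay":0,"az":0},{"tx":0.116,"ty":0.08,"tz":-0.05,"ax":0.001,"ay":0,"az":0}]}}

```text
t: 8.35
ee_pos: [0.4498, -0.3313, 0.2082]
ee_rot: [-0.527, 0.529, -0.47, 0.471]
wrist_force: [0.9, 0.3, -0.4]
gripper_width: 0.997
```

```bash
python3 - <<'E'
from h import *
plan([.4525,-.324,.107],[-.121,.993])
E
```

```text
pos [ 0.4498 -0.3313  0.2082] t 8.35 q [-0.77  0.42  1.46 -0.    1.26  0.69] dist 0.102 ang 0.5
 t*: [-0.0096  0.1349  0.0048]  a*: [ 0.0002 -0.0012  0.0004]
```

>>> {"api": "step_arm", "payload": {"motion": [{"tx":-0.0096,"ty":0.015,"tz":0.0048,"ax":0,"ay":-0.001,"az":0},{"tx":-0.0096,"ty":0.05,"tz":0.0048,"ax":0,"ay":-0.001,"az":0},{"tx":-0.0096,"ty":0.09,"tz":0.0048,"ax":0,"ay":-0.001,"az":0},{"tx":-0.0096,"ty":0.125,"tz":0.0048,"ax":0,"ay":-0.001,"az":0},{"tx":-0.0096,"ty":0.134,"tz":0.0048,"ax":0,"ay":-0.001,"az":0}]}}

```text
t: 8.85
ee_pos: [0.4507, -0.3212, 0.1036]
ee_rot: [-0.528, 0.53, -0.471, 0.466]
wrist_force: [0.1, 0.4, 0.8]
gripper_width: 1.0
```

```bash
python3 - <<'E'
from h import *
plan([.4525,-.324,.106],[-.121,.993])
c=capture("scene");cv2.imwrite("pics/s6.png",cv2.resize(c["img"][180:340,90:290,::-1],(800,600)))
E
```

```text
pos [ 0.4507 -0.3212  0.1036] t 8.85 q [-0.76  0.52  1.6  -0.    1.02  0.7 ] dist 0.004 ang 0.4
 t*: [ 0.004  -0.0032  0.0019]  a*: [ 0.001  -0.0001 -0.0006]
```

View pics/s6.png

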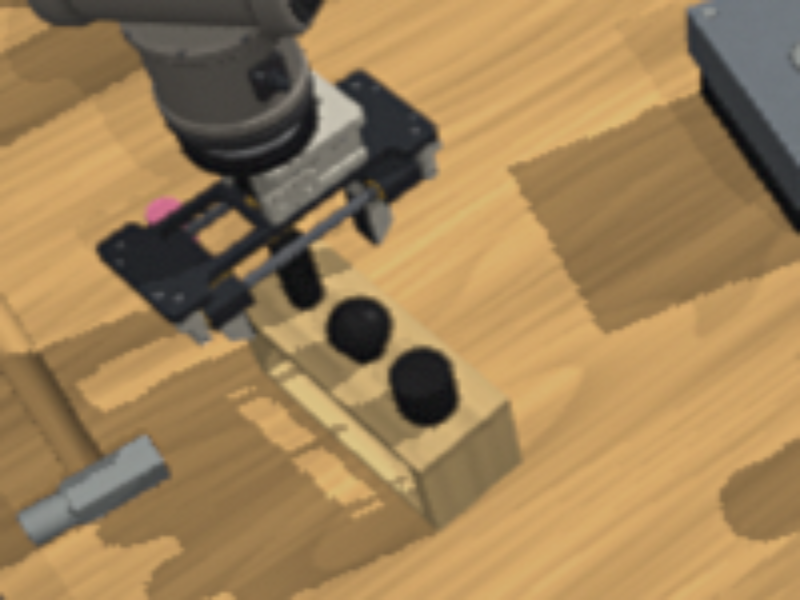

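The stylus (crop (300,275)) stands between the fingers, with the ball and the stubby driver clear. I'll close on it.

>>> {"api": "step_arm", "payload": {"motion": [{"tx":0.004,"ty":-0.004,"tz":0.002,"ax":0.001,"ay":0,"az":-0.0006},{"tx":0.004,"ty":-0.004,"tz":0.002,"ax":0.001,"ay":0,"az":-0.0006},{"tx":0.004,"ty":-0.004,"tz":0.002,"ax":0.001,"ay":0,"az":-0.0006},{"tx":0.004,"ty":-0.004,"tz":0.002,"ax":0.001,"ay":0,"az":-0.0006},{"tx":0.004,"ty":-0.004,"tz":0.002,"ax":0.001,"ay":0,"az":-0.0006}], "hand": 255, "grip_force": 35}}

```text
t: 9.4
ee_pos: [0.4532, -0.3247, 0.1079]
ee_rot: [-0.529, 0.529, -0.468, 0.47]
wrist_force: [-0.3, -0.2, -0.3]
gripper_width: 0.615
```

>>> {"api": "step_arm", "payload": {"motion": [{"tx":0,"ty":0,"tz":0,"ax":0,"ay":0,"az":0},{"tx":0,"ty":0,"tz":0,"ax":0,"ay":0,"az":0},{"tx":0,"ty":0,"tz":0,"ax":0,"ay":0,"az":0},{"tx":0,"ty":0,"tz":0,"ax":0,"ay":0,"az":0},{"tx":0,"ty":0,"tz":0,"ax":0,"ay":0,"az":0}]}}

```text
t: 9.9
ee_pos: [0.4531, -0.3247, 0.1079]
ee_rot: [-0.529, 0.529, -0.468, 0.47]
wrist_force: [0.2, 0.0, 1.3]
gripper_width: 0.254
```

```bash
python3 - <<'E'
from h import *
o=get_obs();print(o["gripper_width"]*92,o["wrist_force"])
plan([.4525,-.324,.25],[-.121,.993])
E
```

```text
23.40146479904672 [0.19072138 0.02833194 1.25146957]
pos [ 0.4531 -0.3247  0.1079] t 9.9 q [-0.76  0.52  1.6  -0.    1.02  0.69] dist 0.142 ang 0.1
 t*: [-0.0007 -0.1895 -0.0005]  a*: [-0.0002 -0.0001  0.0003]
```

Gripped at 23.4 mm, matching the handle's 24 mm. I'll lift, slowly at first.

>>> {"api": "step_arm", "payload": {"motion": [{"tx":0,"ty":-0.02,"tz":0,"ax":0,"ay":0,"az":0},{"tx":0,"ty":-0.06,"tz":0,"ax":0,"ay":0,"az":0},{"tx":0,"ty":-0.11,"tz":0,"ax":0,"ay":0,"az":0},{"tx":0,"ty":-0.16,"tz":0,"ax":0,"ay":0,"az":0},{"tx":0,"ty":-0.19,"tz":0,"ax":0,"ay":0,"az":0}]}}

```text
t: 10.4
ee_pos: [0.4535, -0.3249, 0.2534]
ee_rot: [-0.529, 0.529, -0.467, 0.471]
wrist_force: [0.2, -0.6, -0.9]
gripper_width: 0.254
```

>>> {"api": "step_arm", "payload": {"motion": [{"tx":0,"ty":0,"tz":0,"ax":0,"ay":0,"az":0},{"tx":0,"ty":0,"tz":0,"ax":0,"ay":0,"az":0},{"tx":0,"ty":0,"tz":0,"ax":0,"ay":0,"az":0},{"tx":0,"ty":0,"tz":0,"ax":0,"ay":0,"az":0},{"tx":0,"ty":0,"tz":0,"ax":0,"ay":0,"az":0}]}}

```text
t: 10.9
ee_pos: [0.4531, -0.3246, 0.2522]
ee_rot: [-0.529, 0.529, -0.468, 0.47]
wrist_force: [0.9, -0.9, -0.7]
gripper_width: 0.256
```

```bash
python3 - <<'E'
from h import *
o=get_obs();print(o["gripper_width"]*92,o["wrist_force"])
plan([.505,.03,.25],[-.121,.993])
c=capture("scene");cv2.imwrite("pics/s7.png",cv2.resize(c["img"][160:320,90:290,::-1],(800,600)))
E
```

```text
23.52781016619294 [ 0.86804411 -0.91734435 -0.74225815]
pos [ 0.4531 -0.3246  0.2522] t 10.9 q [-0.76  0.38  1.39 -0.    1.36  0.69] dist 0.358 ang 0.2
 t*: [-0.4611  0.0018  0.1255]  a*: [-0.0003 -0.0001  0.0005]
```

View pics/s7.png

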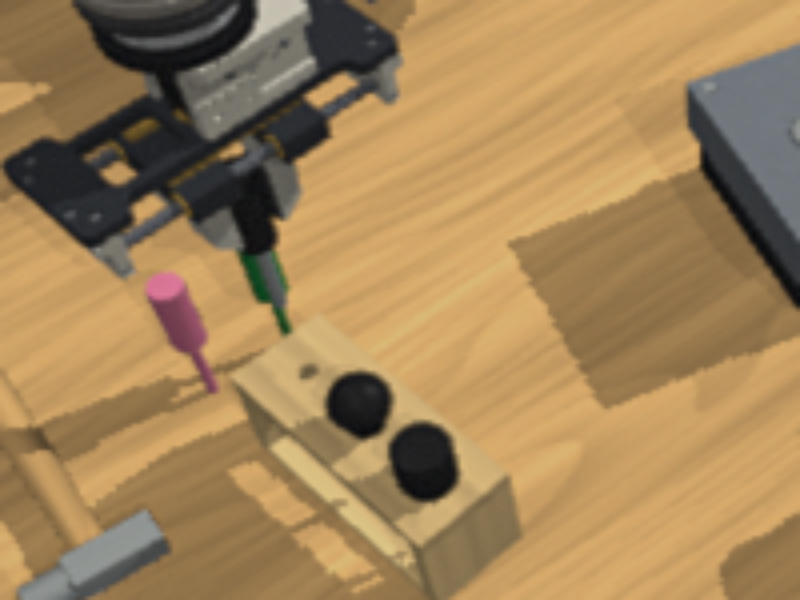

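The stylus is held upright and clear of the rack (rod at crop (268,280), empty slot at (308,372)). I'll travel to the hole.

>>> {"api": "step_arm", "payload": {"motion": [{"tx":-0.05,"ty":0.002,"tz":0.014,"ax":0,"ay":0,"az":0},{"tx":-0.1,"ty":0.002,"tz":0.027,"ax":0,"ay":0,"az":0},{"tx":-0.15,"ty":0.002,"tz":0.041,"ax":0,"ay":0,"az":0},{"tx":-0.2,"ty":0.002,"tz":0.054,"ax":0,"ay":0,"az":0},{"tx":-0.25,"ty":0.002,"tz":0.068,"ax":0,"ay":0,"az":0}]}}

```text
t: 11.45
ee_pos: [0.4812, -0.131, 0.2502]
ee_rot: [-0.529, 0.529, -0.468, 0.47]
wrist_force: [-0.3, 0.3, -0.4]
gripper_width: 0.258
```

```bash
python3 - <<'E'
from h import *
o=get_obs();print(o["gripper_width"]*92)
plan([.5132,.052,.25],[-.121,.993])
E
```

```text
23.763921188300206
pos [ 0.4812 -0.131   0.2502] t 11.45 q [-0.42  0.27  1.56 -0.    1.31  1.03] dist 0.186 ang 0.2
 t*: [-0.2371 -0.0003  0.0716]  a*: [-0.0003 -0.0002  0.0005]
```

>>> {"api": "step_arm", "payload": {"motion": [{"tx":-0.06,"ty":0,"tz":0.018,"ax":0,"ay":0,"az":0},{"tx":-0.12,"ty":0,"tz":0.036,"ax":0,"ay":0,"az":0},{"tx":-0.18,"ty":0,"tz":0.054,"ax":0,"ay":0,"az":0},{"tx":-0.225,"ty":0,"tz":0.068,"ax":0,"ay":0,"az":0},{"tx":-0.237,"ty":0,"tz":0.0716,"ax":0,"ay":0,"az":0}]}}

```text
t: 11.95
ee_pos: [0.5133, 0.0552, 0.2494]
ee_rot: [-0.53, 0.53, -0.467, 0.469]
wrist_force: [0.0, 0.3, 0.2]
gripper_width: 0.259
```

>>> {"api": "step_arm", "payload": {"motion": [{"tx":0,"ty":0,"tz":0,"ax":0,"ay":0,"az":0},{"tx":0,"ty":0,"tz":0,"ax":0,"ay":0,"az":0},{"tx":0,"ty":0,"tz":0,"ax":0,"ay":0,"az":0},{"tx":0,"ty":0,"tz":0,"ax":0,"ay":0,"az":0},{"tx":0,"ty":0,"tz":0,"ax":0,"ay":0,"az":0}]}}

```text
t: 12.45
ee_pos: [0.5133, 0.0542, 0.2495]
ee_rot: [-0.53, 0.53, -0.467, 0.47]
wrist_force: [0.4, 0.1, -0.4]
gripper_width: 0.254
```

```bash
python3 - <<'E'
from h import *
o=get_obs();print(o["gripper_width"]*92)
plan([.5132,.052,.22],[-.121,.993])
c=capture("scene");cv2.imwrite("pics/s8.png",cv2.resize(c["img"][110:230,230:390,::-1],(800,600),interpolation=cv2.INTER_CUBIC))
import pickle;pickle.dump((c,o),open("s8.pkl","wb"))
p=o["ee_pos"]
def proj(c,X):
    E=np.linalg.inv(c["extrinsics"]);q=E[:3,:3]@X+E[:3,3];return c["cx"]-c["fx"]*q[0]/q[2],c["cy"]+c["fy"]*q[1]/q[2]
for dz in(-.0839,-.05,-.018):
    u,v=proj(c,p+[0,0,dz]);print("pred rod",dz,((u-230)*5,(v-110)*5))
E
```

```text
23.410322105871433
pos [0.5133 0.0542 0.2495] t 12.45 q [-0.04  0.31  1.51 -0.    1.32  1.41] dist 0.03 ang 0.2
 t*: [ 0.0029  0.0393 -0.0006]  a*: [-0.0003  0.0002  0.0004]
pred rod -0.0839 (np.float64(333.43181289515826), np.float64(352.45320416968525))
pred rod -0.05 (np.float64(337.1370684662378), np.float64(308.0628092755654))
pred rod -0.018 (np.float64(340.8062683255167), np.float64(264.1043757547726))
```

View pics/s8.png

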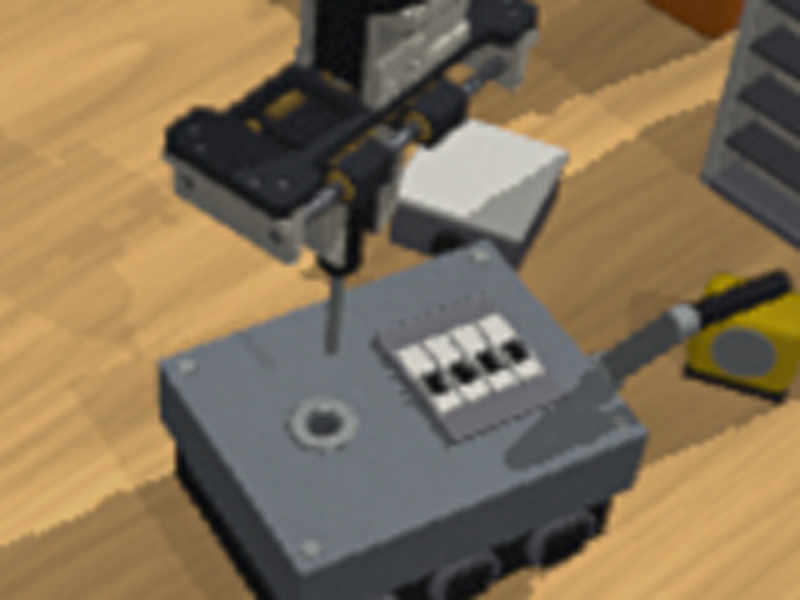

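The observed tip (crop (332,352)) matches its predicted pixel. I'll correct 2 mm sideways and lower the tip to just above the collar.

>>> {"api": "step_arm", "payload": {"motion": [{"tx":0.0034,"ty":0.01,"tz":0,"ax":0,"ay":0,"az":0},{"tx":0.0034,"ty":0.03,"tz":0,"ax":0,"ay":0,"az":0},{"tx":0.0034,"ty":0.05,"tz":0,"ax":0,"ay":0,"az":0},{"tx":0.0034,"ty":0.06,"tz":0,"ax":0,"ay":0,"az":0},{"tx":0.0034,"ty":0.06,"tz":0,"ax":0,"ay":0,"az":0}]}}

```text
t: 13.0
ee_pos: [0.513, 0.0516, 0.2032]
ee_rot: [-0.529, 0.53, -0.468, 0.469]
wrist_force: [-0.2, -0.5, -1.2]
gripper_width: 0.253
```

>>> {"api": "step_arm", "payload": {"motion": [{"tx":0,"ty":0,"tz":0,"ax":0,"ay":0,"az":0},{"tx":0,"ty":0,"tz":0,"ax":0,"ay":0,"az":0},{"tx":0,"ty":0,"tz":0,"ax":0,"ay":0,"az":0},{"tx":0,"ty":0,"tz":0,"ax":0,"ay":0,"az":0},{"tx":0,"ty":0,"tz":0,"ax":0,"ay":0,"az":0}]}}

```text
t: 13.5
ee_pos: [0.5131, 0.0516, 0.2035]
ee_rot: [-0.529, 0.53, -0.468, 0.469]
wrist_force: [0.8, 0.4, -0.1]
gripper_width: 0.258
```

```bash
python3 - <<'E'
from h import *
plan([.513,.0515,.159],[-.121,.993])
a=capture("scene");b=capture("top")
cv2.imwrite("pics/s9.png",np.hstack([cv2.resize(a["img"][160:220,260:320,::-1],(400,400),interpolation=cv2.INTER_CUBIC),cv2.resize(b["img"][190:250,220:280,::-1],(400,400),interpolation=cv2.INTER_CUBIC)]))
E
```

```text
pos [0.5131 0.0516 0.2035] t 13.5 q [-0.05  0.35  1.59 -0.    1.21  1.4 ] dist 0.044 ang 0.1
 t*: [ 0.      0.0593 -0.0002]  a*: [0.     0.0002 0.0003]
```

View pics/s9.png

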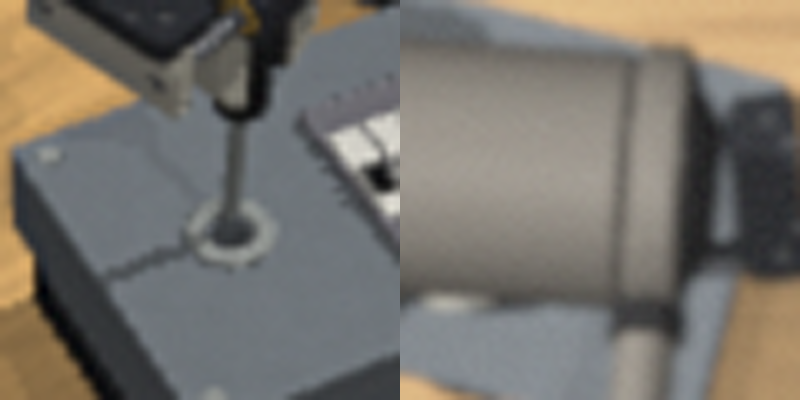

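The tip sits right over the dark hole (left crop, about (232,225)). I'll go in.

>>> {"api": "step_arm", "payload": {"motion": [{"tx":0,"ty":0.009,"tz":0,"ax":0,"ay":0,"az":0},{"tx":0,"ty":0.018,"tz":0,"ax":0,"ay":0,"az":0},{"tx":0,"ty":0.027,"tz":0,"ax":0,"ay":0,"az":0},{"tx":0,"ty":0.036,"tz":0,"ax":0,"ay":0,"az":0},{"tx":0,"ty":0.044,"tz":0,"ax":0,"ay":0,"az":0}]}}

```text
t: 14.1
ee_pos: [0.5129, 0.0516, 0.1695]
ee_rot: [-0.529, 0.53, -0.468, 0.469]
wrist_force: [-0.3, -0.1, -1.4]
gripper_width: 0.252
```

```bash
python3 - <<'E'
from h import *
o=get_obs();print(o["wrist_force"],o["gripper_width"]);plan([.513,.0515,.157],[-.121,.993])
E
```

```text
[-0.33073845 -0.10107174 -1.37407812] 0.2519351965689581
pos [0.5129 0.0516 0.1695] t 14.1 q [-0.05  0.38  1.64 -0.    1.13  1.4 ] dist 0.012 ang 0.1
 t*: [0.0001 0.0166 0.0002]  a*: [0.0002 0.0002 0.0003]
```

>>> {"api": "step_arm", "payload": {"motion": [{"tx":0,"ty":0.005,"tz":0,"ax":0,"ay":0,"az":0},{"tx":0,"ty":0.01,"tz":0,"ax":0,"ay":0,"az":0},{"tx":0,"ty":0.0155,"tz":0,"ax":0,"ay":0,"az":0},{"tx":0,"ty":0.0155,"tz":0,"ax":0,"ay":0,"az":0},{"tx":0,"ty":0.0155,"tz":0,"ax":0,"ay":0,"az":0}]}}

```text
t: 14.6
ee_pos: [0.513, 0.0516, 0.1587]
ee_rot: [-0.529, 0.53, -0.468, 0.469]
wrist_force: [-1.9, 1.1, 7.7]
gripper_width: 0.257
```

```bash
python3 - <<'E'
from h import *
o=get_obs();print(o["wrist_force"],o["gripper_width"]);plan([.513,.0515,.157],[-.121,.993])
E
```

```text
[-1.86686429  1.07964219  7.66953946] 0.25695751074702533
pos [0.513  0.0516 0.1587] t 14.6 q [-0.05  0.39  1.65 -0.    1.1   1.4 ] dist 0.002 ang 0.1
 t*: [ 0.0001  0.0023 -0.0001]  a*: [0.     0.0002 0.0003]
```

>>> {"api": "step_arm", "payload": {"motion": [{"tx":0,"ty":0.002,"tz":0,"ax":0,"ay":0,"az":0},{"tx":0,"ty":0.004,"tz":0,"ax":0,"ay":0,"az":0},{"tx":0,"ty":0.004,"tz":0,"ax":0,"ay":0,"az":0},{"tx":0,"ty":0.004,"tz":0,"ax":0,"ay":0,"az":0},{"tx":0,"ty":0.004,"tz":0,"ax":0,"ay":0,"az":0}]}}

```text
t: 15.1
ee_pos: [0.5139, 0.0516, 0.1583]
ee_rot: [0.53, -0.529, 0.467, -0.47]
wrist_force: [-3.7, -0.2, 17.5]
gripper_width: 0.257
```

```bash
python3 - <<'E'
from h import *
for i in range(3):
    a=capture("scene");o=get_obs();print(o["t"],o["ee_pos"].round(4),o["wrist_force"].round(1),o["gripper_width"])
P=cloud(a);x,y,z=P[...,0],P[...,1],P[...,2]
m=(x>.57)&(x<.75)&(y>.17)&(y<.3)&(z>.14)&(z<.25);print("handle",P[m].mean(0),P[m].max(0),m.sum())
cv2.imwrite("pics/s10.png",cv2.resize(a["img"][110:230,230:390,::-1],(800,600),interpolation=cv2.INTER_CUBIC))
cv2.imwrite("pics/s11.png",cv2.resize(a["img"][:,:,::-1],(800,600)))
E
```

```text
15.15 [0.5139 0.0516 0.1583] [-3.8  0.1 17.6] 0.2582462085717139
15.2 [0.5139 0.0516 0.1583] [-4.1 -0.2 18.4] 0.25406691657719244
15.25 [0.5139 0.0516 0.1583] [-4.2  0.2 18.3] 0.25499736986393373
handle [0.62562157 0.22765421 0.17366986] [0.64301876 0.27426539 0.18539753] 195
```

View pics/s10.png

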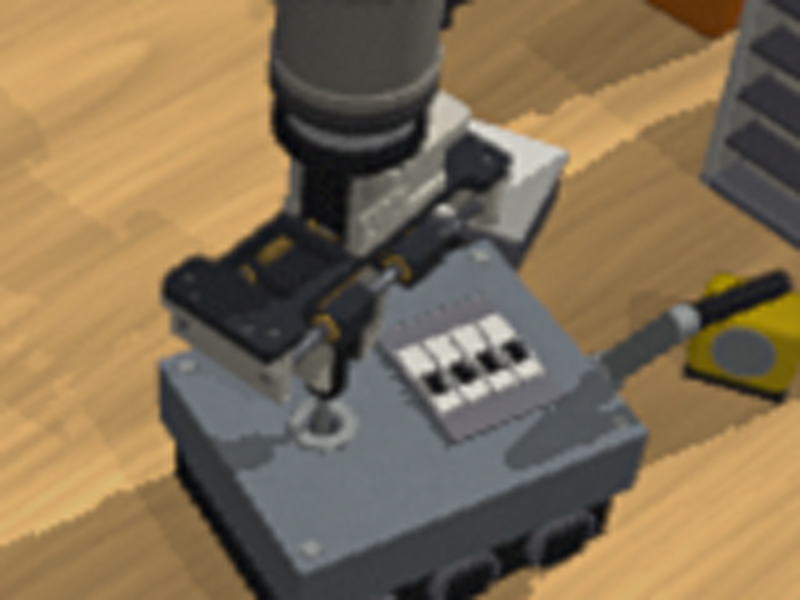

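View pics/s11.png

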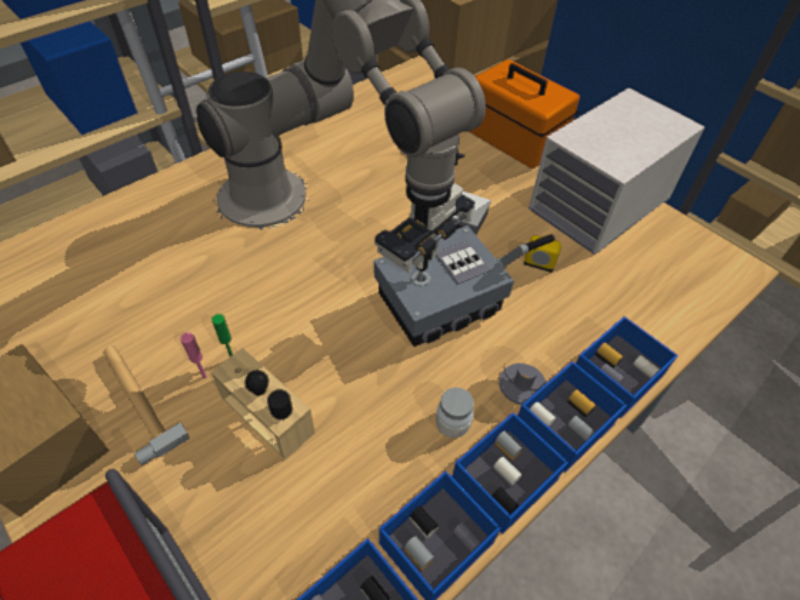

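The button has bottomed out. The tip is at z 0.0744 (nominal bottom 0.075), it stopped moving while the force rose to a steady 18 N, and the grip is unchanged. The handle is at rest and the bystanders are where they were, so I'm handing in.

```bash
python3 -c "
from rig import *
print(finish_job());o=get_obs();print(o['t'],o['ee_pos'],o['wrist_force'],o['gripper_width'])"
```

```text
the job is handed in; nothing more can be done
None
the job is handed in; nothing more can be done
```

I pulled the charging handle to its stop, let it spring fully back, then took the slim black stylus from the rack. It went through the collared hole and is holding the reset button down. I handed in at about 15 s of the 64 s allowed; no verdict was reported.

What the last checks showed:
- **Handle at stop:** it stalled at a measured angle of about 0.98–0.99 rad while the pull force doubled. The exact stop is 1.0 rad, so this is within my measuring error.
- **Handle back at rest:** the final picture shows it in the same place as at the start.
- **Stylus:** it is gripped at 23.5 mm (handle 24 mm). The tool is upright to about 0.2°, as last measured just before the final push. The tip is about 1 mm from the hole's axis.
- **Button:** the tip is about 38.6 mm below the collar top, so the button is fully down. The push is steady at about 18 N. There is also about 4 N sideways, probably light contact with the hole wall or arm compliance.
- **Other objects:** none looks moved in the last picture, judged by eye.

No check failed or disagreed. One move call was refused for leaving out zero values and was resent; the arm did not move.

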